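# Park the microscope objectives in their colour-coded cups

## Task

The microscope's four objective lenses have been cleaned and stand about the bench among four parking cups. Stand each lens upright on the floor of the cup of its own colour (red, yellow, blue, black) and let go of it; set the lenses down gently, never dropping one, and leave the glass dish and the orange weighing boat where they are.

Things in the scene. Friction and masses are not known exactly. Their poses are not given: they have to be found in the camera images.
- lens_red: microscope objective with red colour ring and sloping shoulder, loose, upright on its brass foot; 50 mm tall, about 110 g. Upwards: foot 28 mm diameter, 5 mm high; straight aluminium barrel 34 mm diameter up to 34 mm (grip here); red cone to 43 mm; steel nose 14 mm diameter. Origin: centre of the foot's underside; z up its axis. Round: yaw is free
- lens_yellow: microscope objective with yellow colour ring and sloping shoulder, loose, upright on its brass foot; 54 mm tall, about 125 g. Upwards: foot 28 mm diameter, 5 mm high; straight aluminium barrel 34 mm diameter up to 38 mm (grip here); yellow cone to 47 mm; steel nose 14 mm diameter. Origin: centre of the foot's underside; z up its axis. Round: yaw is free
- lens_blue: microscope objective with blue colour ring and sloping shoulder, loose, upright on its brass foot; 58 mm tall, about 140 g. Upwards: foot 28 mm diameter, 5 mm high; straight aluminium barrel 34 mm diameter up to 42 mm (grip here); blue cone to 51 mm; steel nose 14 mm diameter. Origin: centre of the foot's underside; z up its axis. Round: yaw is free
- lens_black: microscope objective with black colour ring and sloping shoulder, loose, upright on its brass foot; 62 mm tall, about 155 g. Upwards: foot 28 mm diameter, 5 mm high; straight aluminium barrel 34 mm diameter up to 46 mm (grip here); black cone to 55 mm; steel nose 14 mm diameter. Origin: centre of the foot's underside; z up its axis. Round: yaw is free
- cup_red: red shallow round parking cup, fixed to the bench, 66 mm outer diameter, 58 mm inner diameter, 10 mm high, inner floor 4 mm above the bench. Origin: centre of its underside on the bench; z up. Round, so yaw does not matter
- cup_yellow: yellow shallow round parking cup, fixed to the bench, 66 mm outer diameter, 58 mm inner diameter, 10 mm high, inner floor 4 mm above the bench. Origin: centre of its underside on the bench; z up. Round, so yaw does not matter
- cup_blue: blue shallow round parking cup, fixed to the bench, 66 mm outer diameter, 58 mm inner diameter, 10 mm high, inner floor 4 mm above the bench. Origin: centre of its underside on the bench; z up. Round, so yaw does not matter
- cup_black: black shallow round parking cup, fixed to the bench, 66 mm outer diameter, 58 mm inner diameter, 10 mm high, inner floor 4 mm above the bench. Origin: centre of its underside on the bench; z up. Round, so yaw does not matter
- dish: bystander: clear, closed glass dish, 95 mm diameter, 19 mm high, loose on the bench. Origin: centre of its underside
- boat: bystander: open orange-tan weighing boat, a tray 70 x 100 x 18 mm (x, y, z), loose on the bench. Origin: centre of its underside

How it is judged (in metres and radians):
At the end, for the whole second after the job is handed in: Every lens stands upright (within 0.12 rad) on the floor of the cup of its own colour, foot within 14 mm of the cup's centre and 2 to 7 mm above the bench, released and at rest (horizontal distance between lens_red and cup_red below 0.014 m and z of lens_red in the frame of cup_red between 0.002 and 0.007 m and angle between each of lens_red, lens_yellow, lens_blue, lens_black's own z axis and vertical below 0.12 rad and linear speed of each of lens_red, lens_yellow, lens_blue, lens_black below 0.02 m/s and horizontal distance between lens_yellow and cup_yellow below 0.014 m and z of lens_yellow in the frame of cup_yellow between 0.002 and 0.007 m and horizontal distance between lens_blue and cup_blue below 0.014 m and z of lens_blue in the frame of cup_blue between 0.002 and 0.007 m and horizontal distance between lens_black and cup_black below 0.014 m and z of lens_black in the frame of cup_black between 0.002 and 0.007 m); the robot touches nothing.
It fails at once if the glass dish is disturbed (moved more than 20 mm) (distance of dish from where it was at the start of the episode above 0.02 m).
It fails at once if the weighing boat is disturbed (moved more than 20 mm) (distance of boat from where it was at the start of the episode above 0.02 m).
It fails at once if a lens is dropped (falls freely, touching nothing, at more than 0.7 m/s, about 25 mm of fall) ((contact force between lens_red and anything else below 0.02 N and linear speed of lens_red above 0.7 m/s) or (contact force between lens_yellow and anything else below 0.02 N and linear speed of lens_yellow above 0.7 m/s) or (contact force between lens_blue and anything else below 0.02 N and linear speed of lens_blue above 0.7 m/s) or (contact force between lens_black and anything else below 0.02 N and linear speed of lens_black above 0.7 m/s)).
It also fails if it takes over 99 s, if anything falls off the work surface, if the arm or the gripper's body presses on something with over 40 N, if the wrist force passes 120 N, or if a joint passes its speed limit or range.

## Robot

A 6-joint arm with a two-finger parallel gripper is mounted at the origin on the work surface. World frame = base frame: x ahead of the robot, y to its left, z up, the work surface at z = 0. Lengths are in mm, angles in rad, forces in N, time in s.
With the tool pointing down it reaches from about 400 to 925 mm from the base axis. Payload 12.5 kg.
Tool frame: the origin (TCP) lies midway between the tips of the shut fingers; the grasp point (between the pads) lies 19 mm behind it; x points along the fingers, y is the direction in which the jaws open and shut, and the axes are right-handed (so a half turn about x gives the same grasp; the last joint's range is limited). The gripper opens to 95 mm and grips with 3 to 60 N. Pads are 20 mm wide; open, the fingers measure 119 mm over their backs; the gripper's body (75 mm by 180 mm) begins 59 mm behind the grasp point.
Start: joints at [1.021, 0.491, 1.559, -0, 1.092, -0.106], TCP at [268.346, 564.48, 214.661] pointing down, gripper open.
Joint ranges: [-3.1, 3.1], [-0.84, 2.19], [0.05, 2.79], [-1.13, 4.28], [0.06, 2.93], [-2.69, 2.69]. Speed limits (rad/s): [2.22, 2.22, 2.79, 3.14, 3.14, 3.14].

## Interface

Orientations are given as [roll, pitch, yaw] about the fixed x, y, z axes, in that order (R = Rz(yaw) Ry(pitch) Rx(roll)).
In Python, from cell import sensors, read_camera, get_calibration, order gives the robot as it stands. The module is installed in compiled form; this text tells all that it offers.
- The arm moves only by the tool servo_tool, never from a script. Its argument "steps" is text: rows parted by semicolons, each of 7 numbers parted by spaces: the shift along the tool's x, y, z in mm, then the turn, a rotation vector about the tool's x, y, z in rad, then the finger opening in mm, from 0 to 95.1. A call has exactly 8 rows; each row shifts and turns the pose as measured when the row begins, along the tool's axes as they then stand; what a row does not reach is not made up. A row lasts 1/10 s, in which the tool goes at most 50 mm and 8.59 degrees, less where a joint would pass 70% of its speed; a pose out of reach is approached as far as the arm can. A call is refused whole if a number of a shift passes 50 or a number of a turn 0.15, either way. A call with a gripper value outside its range is refused whole. The fingers move at their own pace and stop on an object; the grip force is fixed at half the most. Time passes only in rows, so rows that do not move let the fingers close, or fill a call up. It gives the time, the measured TCP pose, the force and the opening at its end, in the units of the state.
- sensors.state(): the state, without advancing time (a new reading comes with each control period).
- read_camera(name): name is "side" or "top"; returns (picture, depth): 480x640x3 uint8, blue, green, red; 480x640 float32, mm along the optical axis (not along the pixel's ray), 0 where there is no reading.
- get_calibration(name): a dict with "mtx" (3x3 intrinsics, pixels), "distortion" ([k1, k2, p1, p2, k3] as OpenCV has them; the pictures are not rectified), "R" (3x3) and "t" (3): a world point X has camera coordinates R X + t. Camera axes: x right, y down, z forward; pixel columns grow to the right and rows downward; lengths in mm; the calibration is good to about 2 mm. A picture is of the moment at which its call begins. get_calibration takes no time and is no camera call.
- order.job_done(): hands the job in, once; it reports no verdict.
The state is a dict: "t": time; "joints": joint angles; "qvel": joint speeds; "tau": joint torques, N m; "eef_pos": TCP position; "tcp_rot": TCP orientation; "ft_force": force on the tool from outside, world axes, zero at the start; "moment": the same for the moment, N m; "opening": opening from 0.0 (shut) to 1.0 (fully open).
Only numpy, scipy, OpenCV 4.12 (cv2) and the standard library are available. Lean on these libraries where they do the work, as an engineer would, in place of code of your own. Each camera call takes 0.05 s, during which the arm holds its last target.

## Working session

There is one attempt and no reset: what is moved stays moved. The work goes in short steps, Python scripts to look and compute and a tool call to move; the robot and the scene stay as the last step left them, time stands still between calls to the robot, and variables do not carry over. Pictures are saved under pics/ and viewed, and the job is handed in when it is done.

Besides the shell and the picture viewer there is one more tool, called after "Call:" as name(argument=value, ...) on one line, values as JSON. servo_tool: Moves the arm, as the interface text tells. Its arguments: {"type":"object","properties":{"steps":{"type":"string"}},"required":["steps"]}

```bash
ls; mkdir -p pics
python3 - <<'E'
from cell import sensors, read_camera, get_calibration
import cv2,numpy as np
print(sensors.state())
for n in("top","side"):
    p,d=read_camera(n); cv2.imwrite(f"pics/{n}0.png",p); np.savez(f"pics/{n}0.npz",p=p,d=d)
    print(n,get_calibration(n))
E
```

```text
pics
{'t': 0.0, 'joints': array([ 1.02140212e+00,  4.91545103e-01,  1.55943858e+00, -1.59874670e-05,
        1.09172840e+00, -1.05587197e-01]), 'qvel': array([ 0.00051918, -0.00053639,  0.00034646, -0.00029493, -0.0017496 ,
        0.00034894]), 'tau': array([-1.69808496e-03, -6.12648439e+01, -2.58181411e+01,  6.92755217e-02,
        4.81972564e-02, -1.12798064e-04]), 'eef_pos': array([268.20904804, 564.25193933, 214.07448202]), 'tcp_rot': array([-1.66371752,  1.56967681, -2.10751715]), 'ft_force': array([ 0.74639032, -0.28118306, -0.69940978]), 'moment': array([-0.07199769,  0.04887252,  0.04159173]), 'opening': 0.9988031345969997}
top {'mtx': array([[539.68832896,   0.        , 324.74323225],
       [  0.        , 539.68832896, 236.55942425],
       [  0.        ,   0.        ,   1.        ]]), 'distortion': array([-0.10193508,  0.        ,  0.        ,  0.        ,  0.        ]), 'R': array([[ 0.02678116, -0.99950862, -0.01628778],
       [-0.98249745, -0.02331371, -0.18481132],
       [ 0.18434078,  0.02095217, -0.98263904]]), 't': array([-17.7138199 , 598.51895303, 963.91310228])}
side {'mtx': array([[615.45438242,   0.        , 320.25022172],
       [  0.        , 615.45438242, 239.2140434 ],
       [  0.        ,   0.        ,   1.        ]]), 'distortion': array([-0.17996967,  0.        ,  0.        ,  0.        ,  0.        ]), 'R': array([[ 0.82038889, -0.57166876, -0.01252578],
       [-0.37188604, -0.51678925, -0.77112233],
       [ 0.43435336,  0.63727836, -0.63656379]]), 't': array([-483.62159995,  247.74830242,  784.71917968])}
```

View pics/top0.png

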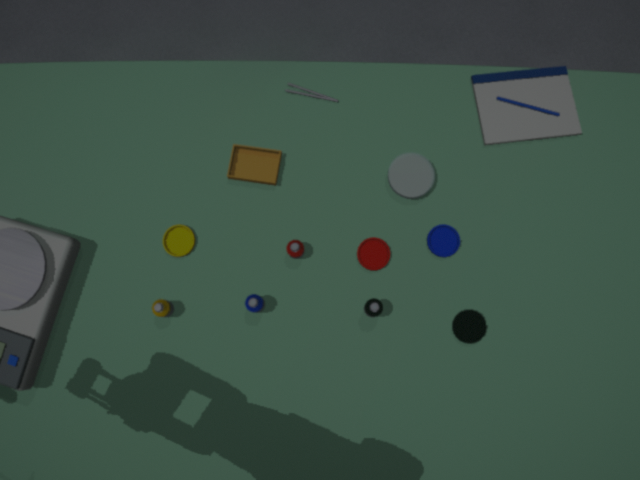

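View pics/side0.png

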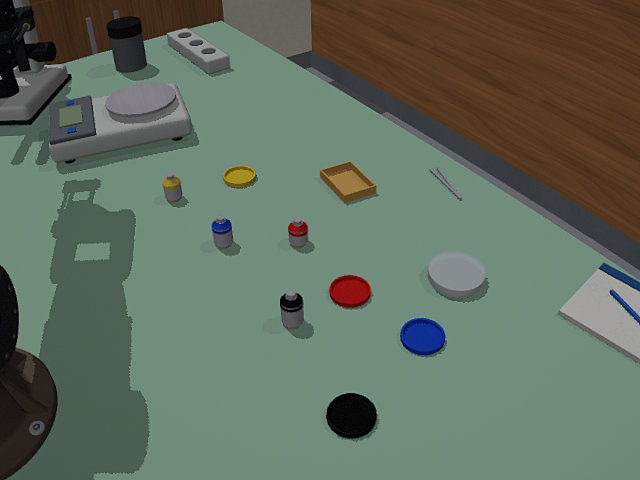

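```bash
cat > h.py <<'E'
import cv2,numpy as np
from cell import get_calibration
def rays(n,uv,z):
    c=get_calibration(n); uv=np.asarray(uv,float).reshape(-1,1,2)
    x=cv2.undistortPoints(uv,c["mtx"],c["distortion"]).reshape(-1,2)
    d=np.c_[x,np.ones(len(x))]@c["R"]; o=-c["R"].T@c["t"]
    s=(z-o[2])/d[:,2]; return o+d*s[:,None]
def world(n,uv,dep):
    c=get_calibration(n); uv=np.asarray(uv,float).reshape(-1,1,2)
    x=cv2.undistortPoints(uv,c["mtx"],c["distortion"]).reshape(-1,2)
    P=np.c_[x,np.ones(len(x))]*np.asarray(dep)[:,None]
    return (P-c["t"])@c["R"]
def proj(n,X):
    c=get_calibration(n)
    return cv2.projectPoints(np.asarray(X,float).reshape(-1,3),cv2.Rodrigues(c["R"])[0],c["t"],c["mtx"],c["distortion"])[0].reshape(-1,2)
E
python3 - <<'E'
from h import *
T=np.load("pics/top0.npz");S=np.load("pics/side0.npz")
boxes={'red':((295,249),(298,232)),'yellow':((162,309),(173,187)),'blue':((254,303),(222,232)),'black':((373,308),(292,308))}
out=[]
for k,(a,b) in boxes.items():
    r=[]
    for (u,v),I in((a,T),(b,S)):
        r.append(cv2.resize(I['p'][v-20:v+20,u-20:u+20],(200,200),interpolation=0))
    out.append(np.vstack(r))
    u,v=a
    g=[(x,y) for y in range(v-15,v+15) for x in range(u-15,u+15)]
    w=world("top",g,[T['d'][y,x] for x,y in g]); m=w[:,2]>25
    h=w[:,2].max(); top=w[w[:,2]>h-5]
    print(k,m.sum(),h,top.mean(0),len(top), w[m].mean(0))
cv2.imwrite("pics/crop.png",np.hstack(out))
hsv=cv2.cvtColor(T['p'],cv2.COLOR_BGR2HSV);
for k,(u,v) in {'red':(374,254),'yellow':(180,241),'blue':(444,241),'black':(470,326)}.items():
    m=((hsv[...,1]>180) if k!='black' else (T['p'].max(2)<45)).astype('uint8')
    n,l,s,c=cv2.connectedComponentsWithStats(m); i=l[v,u]
    cn,_=cv2.findContours((l==i).astype('uint8'),0,1); p=cv2.convexHull(max(cn,key=len))
    e=cv2.fitEllipse(p)
    print('cup',k,e,rays("top",[e[0]],8), s[i])
    g=[(u,v)]; print(world("top",g,[T['d'][v,u]]))
g=[(320,380),(200,200),(520,300)]
print(world("top",g,[T['d'][y,x] for x,y in g]))
E
```

```text
red 254 1057.5032054515673 [ 410.82925121  -23.9474866  1057.50320545] 5 [574.67673849  53.32390632  59.37764283]
yellow 286 1057.5032054515673 [ 410.82925121  -23.9474866  1057.50320545] 1 [456.8788461 303.6255518  46.4423553]
blue 260 1057.5032054515673 [ 410.82925121  -23.9474866  1057.50320545] 3 [470.31252745 125.00169738  58.35480059]
black 278 1057.5032054515673 [ 410.82925121  -23.9474866  1057.50320545] 2 [467.8437588  -95.24076405  58.04545642]
cup red ((373.36810302734375, 253.64767456054688), (31.344226837158203, 31.42530059814453), 111.4488754272461) [[575.80633278 -98.07730413   8.        ]] [358 238  32  32 787]
[[575.59572148 -99.53854651   5.05675246]]
cup yellow ((178.5868682861328, 240.2861328125), (30.32755470275879, 31.53984832763672), 48.25297546386719) [[593.19268861 290.58295075   8.        ]] [163 225  32  31 762]
[[592.79951922 289.28537676   2.28594319]]
cup blue ((443.076171875, 240.3706512451172), (31.088329315185547, 31.964303970336914), 118.09770202636719) [[ 605.59778507 -235.9209763     8.        ]] [428 225  32  32 791]
[[ 605.60033449 -239.09704043    1.35487601]]
cup black ((469.098388671875, 326.1022033691406), (32.92885208129883, 33.696834564208984), 111.90159606933594) [[ 438.52887253 -284.86232037    8.        ]] [453 310  34  33 881]
[[ 438.84461293 -287.46760408    4.62845327]]
[[ 3.30048159e+02  1.57393996e-01  1.63021422e+00]
 [ 6.78993558e+02  2.55036280e+02  1.91325647e-01]
 [ 4.91084987e+02 -3.88198402e+02  2.75632292e+00]]
```

View pics/crop.png

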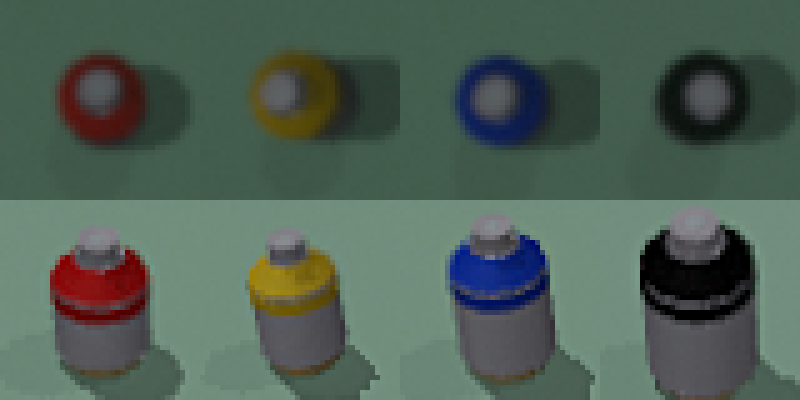

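Run:
```python
from h import *
T=np.load("pics/top0.npz");S=np.load("pics/side0.npz")
boxes={'red':((295,249),(298,232),50),'yellow':((162,309),(173,187),54),'blue':((254,303),(222,232),58),'black':((373,308),(292,308),62)}
for k,(a,b,h) in boxes.items():
    u,v=a; c=T['p'][v-10:v+10,u-10:u+10].astype(int)
    m=((c.min(2)>75)&(c.max(2)-c.min(2)<35)).astype('uint8')
    n,l,s,ce=cv2.connectedComponentsWithStats(m); i=1+np.argmax(s[1:,4]); uv=ce[i]+[u-10,v-10]
    print(k,'nose top',s[i],uv,rays("top",[uv],h-2)[0].round(1))
    g=[(x,y) for y in range(v-15,v+15) for x in range(u-15,u+15) if T['d'][y,x]>0]
    w=world("top",g,[T['d'][y,x] for x,y in g]); m=w[:,2]>h-6; print('  depth',w[m].mean(0).round(1),m.sum(),w[:,2].max())
    # side: coloured mask
    u,v=b
    P=S['p']; g=[(x,y) for y in range(v-25,v+25) for x in range(u-18,u+18) if S['d'][y,x]>0]
    w=world("side",g,[S['d'][y,x] for x,y in g]); m=(w[:,2]>h-6); print('  side depth',w[m].mean(0).round(1),m.sum(),w[:,2].max())
hsv=cv2.cvtColor(S['p'],cv2.COLOR_BGR2HSV);
for k,(u,v) in {'red':(350,291),'yellow':(240,177),'blue':(423,337),'black':(352,415)}.items():
    m=((hsv[...,1]>150) if k!='black' else (S['p'].max(2)<50)).astype('uint8')
    n,l,s,c=cv2.connectedComponentsWithStats(m); i=l[v,u]
    cn,_=cv2.findContours((l==i).astype('uint8'),0,1); p=cv2.convexHull(max(cn,key=len))
    e=cv2.fitEllipse(p)
    print('cup side',k,e,rays("side",[e[0]],7).round(1), s[i])
# bystanders
for n,I,(u,v) in(("top",T,(411,176)),("top",T,(255,166))):
    print(rays(n,[(u,v)],10))
```

```text
red nose top [ 6  5  7  6 30] [294.16666667 246.36666667] [579.9  55.1  48. ]
  depth [579.   55.5  49. ] 51 53.025184679906616
  side depth [579.1  51.2  48.1] 52 51.617086675066844
yellow nose top [ 3  5  6  7 36] [157.61111111 307.13888889] [456.9 308.3  52. ]
  depth [457.5 307.2  53.7] 56 57.871963827203416
  side depth [456.8 303.9  52.3] 40 55.02517114778527
blue nose top [ 5  6  7  7 36] [252.33333333 301.97222222] [472.  128.5  56. ]
  depth [471.7 128.2  57.3] 45 61.49962924040456
  side depth [470.8 125.1  56.4] 54 59.06421432517582
black nose top [ 8  6  7  7 34] [374.20588235 306.64705882] [469.1 -97.1  60. ]
  depth [468.9 -96.5  61. ] 52 65.12612886321104
  side depth [ 468.7 -100.2   60.7] 73 63.64899395330229
cup side red ((349.5046081542969, 290.8290100097656), (32.471431732177734, 41.374900817871094), 92.44499206542969) [[ 574.8 -101.6    7. ]] [ 330  275   41   33 1061]
cup side yellow ((239.33778381347656, 175.9853973388672), (21.689239501953125, 33.071693420410156), 83.53929138183594) [[592.6 286.3   7. ]] [223 166  33  21 567]
cup side blue ((422.2275390625, 336.1502380371094), (36.89057159423828, 45.07389831542969), 99.29907989501953) [[ 604.1 -239.6    7. ]] [ 401  318   44   37 1317]
cup side black ((351.0876770019531, 415.3974304199219), (45.15427780151367, 50.20405960083008), 91.42637634277344) [[ 437.4 -288.4    7. ]] [ 327  393   50   46 1791]
[[ 735.93026055 -172.5287434    10.        ]]
[[750.14677732 144.33305323  10.        ]]
```

```bash
cat >> h.py <<'E'
from scipy.spatial.transform import Rotation as Ro
def go(x,y,z,yaw=None):
    from cell import sensors
    s=sensors.state(); R=Ro.from_euler('xyz',s['tcp_rot']).as_matrix()
    d=np.array([x,y,z])-s['eef_pos']
    print('t',round(s['t'],2),'pos',s['eef_pos'].round(1),'open',round(s['opening']*95.1,1),'F',s['ft_force'].round(1))
    print('R cols',R.round(3).tolist(),'shift tool',(R.T@d).round(1),'world',d.round(1),'j6',s['joints'][5].round(2))
    # levelling + y axis to nearest wanted yaw: x->-z, y->(+-) wanted dir
    best=None
    for a in (0,np.pi/2,np.pi,-np.pi/2):
        Y=np.array([np.cos(a),np.sin(a),0]);X=np.array([0,0,-1.]);W=np.c_[X,Y,np.cross(X,Y)]
        print(' turn to y=',Y.round(),Ro.from_matrix(R.T@W).as_rotvec().round(3))
E
python3 -c "
from h import *
go(457,306,120)"
```

```text
t 0.1 pos [268.2 564.3 214.1] open 95.1 F [-0.2 -0.   0.3]
R cols [[-0.001, 0.429, 0.903], [-0.001, 0.903, -0.429], [-1.0, -0.001, -0.0]] shift tool [  94.3 -152.1  281.4] world [ 188.8 -258.3  -94.1] j6 -0.11
 turn to y= [1. 0. 0.] [1.127e+00 0.000e+00 1.000e-03]
 turn to y= [0. 1. 0.] [-0.444 -0.     0.001]
 turn to y= [-1.  0.  0.] [-2.015e+00 -1.000e-03  1.000e-03]
 turn to y= [ 0. -1.  0.] [2.698e+00 1.000e-03 0.000e+00]
```

Call:
servo_tool(steps="0 -20 30 -0.148 0 0 95;0 -20 30 -0.148 0 0 95;0 -20 30 -0.148 0 0 95;0 -40 20 0 0 0 95;0 -40 20 0 0 0 95;0 -40 20 0 0 0 95;0 -30 10 0 0 0 95;0 0 0 0 0 0 95")

```text
t: 0.9
eef_pos: [411.3, 323.9, 211.3]
tcp_rot: [-2.36, 1.565, -2.345]
ft_force: [-0.3, 0.4, 0.1]
opening: 1.003
```

```bash
python3 -c "
from h import *
go(457,306,120)"
```

```text
t 0.9 pos [411.3 323.9 211.3] open 95.4 F [-0.3  0.4  0.1]
R cols [[-0.004, -0.015, 1.0], [-0.004, 1.0, 0.015], [-1.0, -0.004, -0.004]] shift tool [ 91.2 -18.2  45.8] world [ 45.7 -17.9 -91.3] j6 -1.04
 turn to y= [1. 0. 0.] [1.586 0.    0.006]
 turn to y= [0. 1. 0.] [ 0.015 -0.004  0.004]
 turn to y= [-1.  0.  0.] [-1.556 -0.006  0.   ]
 turn to y= [ 0. -1.  0.] [-3.126 -0.006 -0.006]
```

Call:
servo_tool(steps="20 -6 15 0.015 -0.004 0.004 95;25 -6 15 0 0 0 95;25 -6 15 0 0 0 95;25 0 0 0 0 0 95;25 0 0 0 0 0 95;10 0 0 0 0 0 95;0 0 0 0 0 0 95;0 0 0 0 0 0 95")

```text
t: 1.7
eef_pos: [458.3, 308.3, 77.5]
tcp_rot: [0.89, 1.568, 0.889]
ft_force: [0.8, -0.4, 1.1]
opening: 0.997
```

Run:
```python
from h import *
from cell import read_camera
go(457,306,14)
p,d=read_camera("top"); s,_=read_camera("side")
cv2.imwrite("pics/a1.png",np.hstack([cv2.resize(p[240:380,90:250],(400,350)),cv2.resize(s[100:240,100:260],(400,350))]))
```

```text
t 1.7 pos [458.3 308.3  77.5] open 94.8 F [ 0.8 -0.4  1.1]
R cols [[0.002, 0.001, 1.0], [0.002, 1.0, -0.001], [-1.0, 0.002, 0.002]] shift tool [63.5 -2.5 -1.4] world [ -1.3  -2.3 -63.5] j6 -1.1
 turn to y= [1. 0. 0.] [ 1.57  -0.    -0.003]
 turn to y= [0. 1. 0.] [-0.001  0.002 -0.002]
 turn to y= [-1.  0.  0.] [-1.572  0.003 -0.   ]
 turn to y= [ 0. -1.  0.] [ 3.14e+00 -4.00e-03 -3.00e-03]
```

View pics/a1.png

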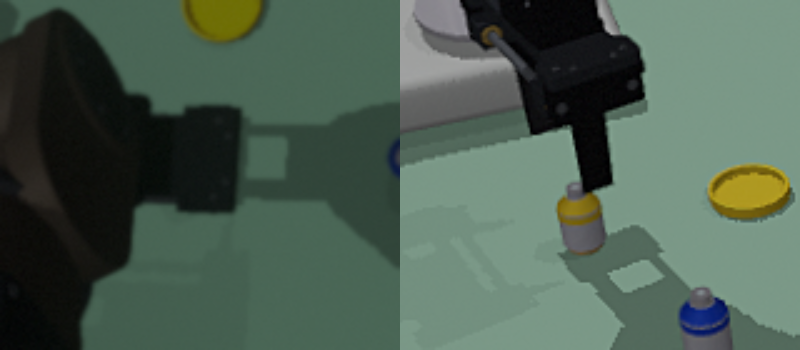

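Call:
servo_tool(steps="20 -2 -1 0 0 0 95;20 0 0 0 0 0 95;15 0 0 0 0 0 95;8 0 0 0 0 0 95;0 0 0 0 0 0 95;0 0 0 0 0 0 20;0 0 0 0 0 0 20;0 0 0 0 0 0 20")

```text
t: 2.6
eef_pos: [461.3, 309.2, 21.2]
tcp_rot: [0.542, 1.553, 0.542]
ft_force: [-0.1, 0.1, -0.5]
opening: 0.806
```

Call:
servo_tool(steps="0 0 0 0 0 0 20;0 0 0 0 0 0 20;0 0 0 0 0 0 20;0 0 0 0 0 0 20;0 0 0 0 0 0 20;0 0 0 0 0 0 20;0 0 0 0 0 0 20;0 0 0 0 0 0 20")

```text
t: 3.4
eef_pos: [461.7, 309.3, 22.3]
tcp_rot: [0.533, 1.552, 0.533]
ft_force: [0.2, 0.6, 0.7]
opening: 0.348
```

Run:
```python
from h import *
go(457,306,14)
```

```text
t 3.4 pos [461.7 309.3  22.3] open 33.1 F [0.2 0.6 0.7]
R cols [[0.017, 0.0, 1.0], [0.01, 1.0, -0.0], [-1.0, 0.01, 0.017]] shift tool [ 8.2 -3.4 -4.8] world [-4.7 -3.3 -8.3] j6 -1.1
 turn to y= [1. 0. 0.] [ 1.57   0.005 -0.021]
 turn to y= [0. 1. 0.] [-0.     0.017 -0.01 ]
 turn to y= [-1.  0.  0.] [-1.571  0.021  0.005]
 turn to y= [ 0. -1.  0.] [ 3.141 -0.015 -0.026]
```

Call:
servo_tool(steps="0 0 0 0 0 0 60;0 0 0 0 0 0 60;0 0 0 0 0.017 -0.01 60;6 0 -2 0 0 0 60;5 0 -1 0 0 0 60;0 0 0 0 0 0 20;0 0 0 0 0 0 20;0 0 0 0 0 0 20")

```text
t: 4.2
eef_pos: [458.1, 309.3, 9.7]
tcp_rot: [-2.654, 1.568, -2.654]
ft_force: [0.1, -0.5, 0.4]
opening: 0.435
```

Run:
```python
from h import *
go(457,306,14)
```

```text
t 4.2 pos [458.1 309.3   9.7] open 41.4 F [ 0.1 -0.5  0.4]
R cols [[-0.003, 0.0, 1.0], [-0.001, 1.0, -0.0], [-1.0, -0.001, -0.003]] shift tool [-4.3 -3.3 -1.2] world [-1.1 -3.3  4.3] j6 -1.1
 turn to y= [1. 0. 0.] [ 1.57e+00 -1.00e-03  3.00e-03]
 turn to y= [0. 1. 0.] [-0.    -0.003  0.001]
 turn to y= [-1.  0.  0.] [-1.571e+00 -3.000e-03 -1.000e-03]
 turn to y= [ 0. -1.  0.] [3.141e+00 2.000e-03 4.000e-03]
```

Call:
servo_tool(steps="-4 0 0 0 0 0 45;0 0 0 0 0 0 45;0 0 0 0 0 0 20;0 0 0 0 0 0 20;0 0 0 0 0 0 20;0 0 0 0 0 0 20;0 0 0 0 0 0 20;0 0 0 0 0 0 20")

```text
t: 5.0
eef_pos: [458.4, 309.4, 14.5]
tcp_rot: [-2.653, 1.569, -2.653]
ft_force: [-0.0, -0.7, -0.2]
opening: 0.354
```

Run:
```python
from h import *
go(593,290.5,100)
```

```text
t 5.0 pos [458.4 309.4  14.5] open 33.6 F [-0.  -0.7 -0.2]
R cols [[-0.002, 0.0, 1.0], [-0.001, 1.0, -0.0], [-1.0, -0.001, -0.002]] shift tool [-85.7 -18.9 134.5] world [134.6 -18.9  85.5] j6 -1.1
 turn to y= [1. 0. 0.] [ 1.57e+00 -1.00e-03  2.00e-03]
 turn to y= [0. 1. 0.] [-0.    -0.002  0.001]
 turn to y= [-1.  0.  0.] [-1.571e+00 -2.000e-03 -1.000e-03]
 turn to y= [ 0. -1.  0.] [3.141e+00 2.000e-03 3.000e-03]
```

Call:
servo_tool(steps="-15 0 0 0 0 0 20;-15 0 0 0 0 0 20;-15 0 20 0 0 0 20;0 -5 30 0 0 0 20;0 -5 30 0 0 0 20;0 -5 30 0 0 0 20;0 -4 20 0 0 0 20;0 0 5 0 0 0 20")

```text
t: 5.8
eef_pos: [595.9, 289.3, 59.5]
tcp_rot: [-2.639, 1.564, -2.638]
ft_force: [-1.0, 0.1, -0.9]
opening: 0.35
```

Run:
```python
from h import *
from cell import read_camera
go(594,290.5,18.5)
p,d=read_camera("top"); s,_=read_camera("side")
cv2.imwrite("pics/a2.png",np.hstack([cv2.resize(p[180:320,90:250],(400,350)),cv2.resize(s[80:220,160:320],(400,350))]))
```

```text
t 5.8 pos [595.9 289.3  59.5] open 33.3 F [-1.   0.1 -0.9]
R cols [[-0.006, -0.002, 1.0], [-0.003, 1.0, 0.001], [-1.0, -0.003, -0.006]] shift tool [41.   1.3 -1.7] world [ -1.9   1.2 -41. ] j6 -1.22
 turn to y= [1. 0. 0.] [ 1.572 -0.002  0.007]
 turn to y= [0. 1. 0.] [ 0.001 -0.006  0.003]
 turn to y= [-1.  0.  0.] [-1.569 -0.007 -0.002]
 turn to y= [ 0. -1.  0.] [-3.14  -0.005 -0.009]
```

View pics/a2.png

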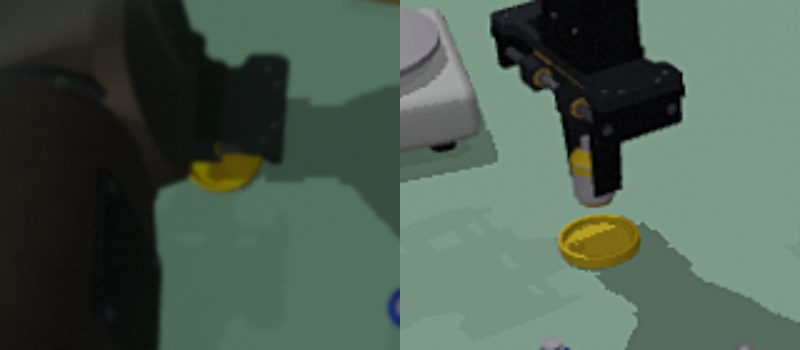

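Call:
servo_tool(steps="12 1 -2 0 -0.006 0.003 20;12 0 0 0 0 0 20;8 0 0 0 0 0 20;4 0 0 0 0 0 20;1 0 0 0 0 0 20;0 0 0 0 0 0 20;0 0 0 0 0 0 20;0 0 0 0 0 0 20")

```text
t: 6.7
eef_pos: [588.1, 292.2, 20.8]
tcp_rot: [-2.819, 1.567, -2.814]
ft_force: [0.4, -0.6, -1.1]
opening: 0.353
```

Run:
```python
from h import *
go(594,290.5,18.5)
```

```text
t 6.7 pos [588.1 292.2  20.8] open 33.6 F [ 0.4 -0.6 -1.1]
R cols [[-0.004, -0.005, 1.0], [-0.001, 1.0, 0.005], [-1.0, -0.001, -0.004]] shift tool [ 2.3 -1.7  5.9] world [ 5.9 -1.7 -2.3] j6 -1.22
 turn to y= [1. 0. 0.] [ 1.575 -0.002  0.004]
 turn to y= [0. 1. 0.] [ 0.005 -0.004  0.001]
 turn to y= [-1.  0.  0.] [-1.566 -0.004 -0.002]
 turn to y= [ 0. -1.  0.] [-3.137e+00 -2.000e-03 -6.000e-03]
```

Call:
servo_tool(steps="0 -1 5 0 0 0 20;1 0 1 0 0 0 20;1 0 0 0 0 0 20;0.5 0 0 0 0 0 20;0 0 0 0 0 0 20;0 0 0 0 0 0 20;0 0 0 0 0 0 20;0 0 0 0 0 0 20")

```text
t: 7.5
eef_pos: [595.1, 291.1, 18.7]
tcp_rot: [-2.827, 1.568, -2.823]
ft_force: [0.3, -0.4, -1.9]
opening: 0.354
```

Run:
```python
from h import *
go(594,290.5,18.5)
```

```text
t 7.5 pos [595.1 291.1  18.7] open 33.6 F [ 0.3 -0.4 -1.9]
R cols [[-0.002, -0.004, 1.0], [-0.001, 1.0, 0.004], [-1.0, -0.001, -0.002]] shift tool [ 0.2 -0.6 -1.1] world [-1.1 -0.6 -0.2] j6 -1.22
 turn to y= [1. 0. 0.] [ 1.575e+00 -1.000e-03  3.000e-03]
 turn to y= [0. 1. 0.] [ 0.004 -0.002  0.001]
 turn to y= [-1.  0.  0.] [-1.566e+00 -3.000e-03 -1.000e-03]
 turn to y= [ 0. -1.  0.] [-3.137e+00 -1.000e-03 -4.000e-03]
```

Call:
servo_tool(steps="0.5 0 0 0 0 0 20;0.5 0 0 0 0 0 20;0 0 0 0 0 0 20;0 0 0 0 0 0 20;0 0 0 0 0 0 50;0 0 0 0 0 0 60;0 0 0 0 0 0 60;0 0 0 0 0 0 60")

```text
t: 8.3
eef_pos: [595.4, 291.3, 18.5]
tcp_rot: [-2.855, 1.569, -2.85]
ft_force: [0.3, 0.8, -0.1]
opening: 0.611
```

Run:
```python
from h import *
go(471.5,128.3,100)
```

```text
t 8.3 pos [595.4 291.3  18.5] open 58.2 F [ 0.3  0.8 -0.1]
R cols [[-0.001, -0.004, 1.0], [-0.0, 1.0, 0.004], [-1.0, -0.0, -0.001]] shift tool [ -81.3 -162.4 -124.7] world [-123.9 -163.    81.5] j6 -1.22
 turn to y= [1. 0. 0.] [ 1.575e+00 -1.000e-03  1.000e-03]
 turn to y= [0. 1. 0.] [ 0.004 -0.001  0.   ]
 turn to y= [-1.  0.  0.] [-1.566e+00 -1.000e-03 -1.000e-03]
 turn to y= [ 0. -1.  0.] [-3.137e+00 -1.000e-03 -2.000e-03]
```

Retreat up, then go toward the blue lens.

Call:
servo_tool(steps="-15 0 0 0 0 0 60;-25 0 0 0 0 0 75;-30 0 0 0 0 0 95;-12 -30 -25 0 0 0 95;0 -40 -30 0 0 0 95;0 -40 -30 0 0 0 95;0 -40 -30 0 0 0 95;0 -12 -10 0 0 0 95")

```text
t: 9.1
eef_pos: [469.3, 126.8, 110.4]
tcp_rot: [0.177, 1.564, 0.185]
ft_force: [1.2, -0.2, 0.2]
opening: 0.997
```

Run:
```python
from h import *
from cell import read_camera
go(471.5,128.3,70)
p,d=read_camera("top"); s,sd=read_camera("side")
cv2.imwrite("pics/a3.png",np.hstack([cv2.resize(p[180:320,90:250],(400,350)),cv2.resize(s[110:250,120:280],(400,350))]))
np.savez("pics/a3.npz",p=p,d=d,s=s,sd=sd)
```

```text
t 9.1 pos [469.3 126.8 110.4] open 94.8 F [ 1.2 -0.2  0.2]
R cols [[0.007, -0.008, 1.0], [0.001, 1.0, 0.008], [-1.0, 0.001, 0.007]] shift tool [40.4  1.4  1.9] world [  2.2   1.5 -40.4] j6 -1.45
 turn to y= [1. 0. 0.] [ 1.579  0.004 -0.006]
 turn to y= [0. 1. 0.] [ 0.008  0.007 -0.001]
 turn to y= [-1.  0.  0.] [-1.563  0.006  0.004]
 turn to y= [ 0. -1.  0.] [-3.133e+00  2.000e-03  1.000e-02]
```

View pics/a3.png

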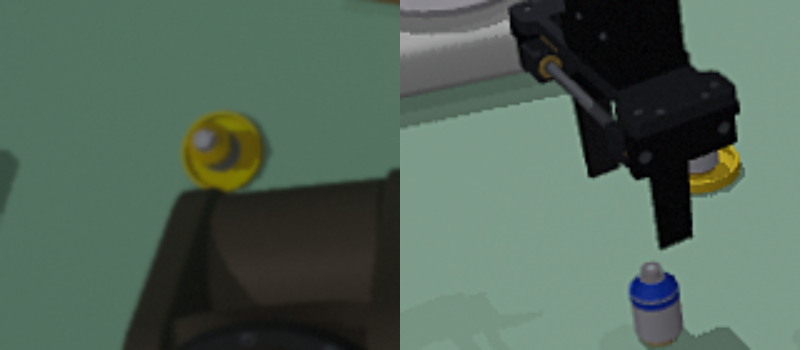

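Call:
servo_tool(steps="15 1 2 0.008 0.007 -0.001 95;20 0 0 0 0 0 95;20 0 0 0 0 0 95;20 0 0 0 0 0 95;10 0 0 0 0 0 95;4 0 0 0 0 0 95;0 0 0 0 0 0 95;0 0 0 0 0 0 95")

```text
t: 10.0
eef_pos: [480.3, 134.1, 16.4]
tcp_rot: [0.237, 1.565, 0.238]
ft_force: [-0.3, 0.0, 0.5]
opening: 0.999
```

Run:
```python
from h import *
print(rays("top",[(171.6,234.8)],56))
go(471.5,128.3,16)
```

```text
[[595.17868595 290.67298845  56.        ]]
t 10.0 pos [480.3 134.1  16.4] open 95.0 F [-0.3  0.   0.5]
R cols [[0.006, -0.001, 1.0], [0.001, 1.0, 0.001], [-1.0, 0.001, 0.006]] shift tool [ 0.3 -5.8 -8.8] world [-8.8 -5.8 -0.4] j6 -1.43
 turn to y= [1. 0. 0.] [ 1.572  0.004 -0.006]
 turn to y= [0. 1. 0.] [ 0.001  0.006 -0.001]
 turn to y= [-1.  0.  0.] [-1.57   0.006  0.004]
 turn to y= [ 0. -1.  0.] [-3.141e+00  2.000e-03  1.000e-02]
```

Yellow sits at (595,291) against cup (593,290.5). Correct the xy and close on blue.

Call:
servo_tool(steps="0 -6 -9 0 0 0 95;0 0 0 0 0 0 95;0 0 0 0 0 0 20;0 0 0 0 0 0 20;0 0 0 0 0 0 20;0 0 0 0 0 0 20;0 0 0 0 0 0 20;0 0 0 0 0 0 20")

```text
t: 10.8
eef_pos: [471.6, 127.7, 18.7]
tcp_rot: [0.192, 1.56, 0.193]
ft_force: [-0.2, 0.4, -0.1]
opening: 0.551
```

Run:
```python
from h import *
go(471.5,128.3,16)
```

```text
t 10.8 pos [471.6 127.7  18.7] open 52.4 F [-0.2  0.4 -0.1]
R cols [[0.01, -0.0, 1.0], [0.002, 1.0, 0.0], [-1.0, 0.002, 0.01]] shift tool [ 2.7  0.6 -0.1] world [-0.1  0.6 -2.7] j6 -1.44
 turn to y= [1. 0. 0.] [ 1.571  0.007 -0.01 ]
 turn to y= [0. 1. 0.] [ 0.     0.01  -0.002]
 turn to y= [-1.  0.  0.] [-1.57   0.01   0.007]
 turn to y= [ 0. -1.  0.] [-3.141e+00  3.000e-03  1.600e-02]
```

Call:
servo_tool(steps="2 0 0 0 0.01 -0.002 20;0 0 0 0 0 0 20;0 0 0 0 0 0 20;0 0 0 0 0 0 20;0 0 0 0 0 0 20;0 0 0 0 0 0 20;0 0 0 0 0 0 20;0 0 0 0 0 0 20")

```text
t: 11.6
eef_pos: [471.7, 127.7, 16.5]
tcp_rot: [-2.901, 1.57, -2.9]
ft_force: [-0.1, -0.1, 0.7]
opening: 0.352
```

Run:
```python
from h import *
go(605,-236,110)
```

```text
t 11.6 pos [471.7 127.7  16.5] open 33.5 F [-0.1 -0.1  0.7]
R cols [[-0.001, -0.0, 1.0], [-0.0, 1.0, 0.0], [-1.0, -0.0, -0.001]] shift tool [ -93.6 -363.8  133.1] world [ 133.3 -363.7   93.5] j6 -1.44
 turn to y= [1. 0. 0.] [ 1.571e+00 -0.000e+00  1.000e-03]
 turn to y= [0. 1. 0.] [ 0.    -0.001  0.   ]
 turn to y= [-1.  0.  0.] [-1.57e+00 -1.00e-03 -0.00e+00]
 turn to y= [ 0. -1.  0.] [-3.141e+00 -0.000e+00 -1.000e-03]
```

Call:
servo_tool(steps="-15 0 0 0 0 0 20;-25 0 0 0 0 0 20;-30 0 0 0 0 0 20;-24 0 0 0 0 0 20;0 -25 10 0 0 0 20;0 -35 15 0 0 0 20;0 -40 15 0 0 0 20;0 -40 15 0 0 0 20")

```text
t: 12.4
eef_pos: [526.3, -12.6, 113.6]
tcp_rot: [-2.995, 1.567, -2.987]
ft_force: [-0.5, -0.1, -2.5]
opening: 0.353
```

Call:
servo_tool(steps="0 -40 15 0 0 0 20;0 -40 15 0 0 0 20;0 -40 15 0 0 0 20;0 -40 15 0 0 0 20;0 -35 10 0 0 0 20;0 -20 5 0 0 0 20;0 -8 3 0 0 0 20;0 0 0 0 0 0 20")

```text
t: 13.2
eef_pos: [607.4, -249.3, 110.6]
tcp_rot: [3.045, 1.565, 3.048]
ft_force: [-0.7, 0.5, -1.4]
opening: 0.351
```

Run:
```python
from h import *
go(605,-236,60)
```

```text
t 13.2 pos [ 607.4 -249.3  110.6] open 33.4 F [-0.7  0.5 -1.4]
R cols [[-0.006, -0.003, 1.0], [0.001, 1.0, 0.003], [-1.0, 0.001, -0.006]] shift tool [50.6 13.3 -2.1] world [ -2.4  13.3 -50.6] j6 -2.06
 turn to y= [1. 0. 0.] [ 1.574 -0.005  0.004]
 turn to y= [0. 1. 0.] [ 0.003 -0.006 -0.001]
 turn to y= [-1.  0.  0.] [-1.568 -0.004 -0.005]
 turn to y= [ 0. -1.  0.] [-3.139e+00  1.000e-03 -9.000e-03]
```

Call:
servo_tool(steps="10 6 -2 0.003 -0.006 0 20;15 6 0 0 0 0 20;15 1 0 0 0 0 20;15 0 0 0 0 0 20;15 0 0 0 0 0 20;10 0 0 0 0 0 20;4 0 0 0 0 0 20;0 0 0 0 0 0 20")

```text
t: 14.0
eef_pos: [604.1, -228.6, 22.6]
tcp_rot: [2.213, 1.568, 2.217]
ft_force: [-0.5, -0.7, -0.3]
opening: 0.352
```

Run:
```python
from h import *
go(605,-236,20.5)
```

```text
t 14.0 pos [ 604.1 -228.6   22.6] open 33.5 F [-0.5 -0.7 -0.3]
R cols [[-0.002, -0.004, 1.0], [0.002, 1.0, 0.004], [-1.0, 0.002, -0.002]] shift tool [ 2.1 -7.4  0.9] world [ 0.9 -7.4 -2.1] j6 -2.04
 turn to y= [1. 0. 0.] [ 1.575 -0.003 -0.   ]
 turn to y= [0. 1. 0.] [ 0.004 -0.002 -0.002]
 turn to y= [-1.  0.  0.] [-1.566  0.    -0.003]
 turn to y= [ 0. -1.  0.] [-3.137e+00  4.000e-03 -3.000e-03]
```

Call:
servo_tool(steps="0 -7 1 0 0 0 20;0 0 0 0 0 0 20;1 0 0 0 0 0 20;0.5 0 0 0 0 0 20;0.5 0 0 0 0 0 20;0 0 0 0 0 0 20;0 0 0 0 0 0 20;0 0 0 0 0 0 20")

```text
t: 14.8
eef_pos: [606.1, -237.2, 22.5]
tcp_rot: [0.489, 1.569, 0.492]
ft_force: [0.0, -0.0, -1.4]
opening: 0.353
```

Run:
```python
from h import *
go(605,-236,20.5)
```

```text
t 14.8 pos [ 606.1 -237.2   22.5] open 33.5 F [ 0.  -0.  -1.4]
R cols [[0.001, -0.004, 1.0], [0.001, 1.0, 0.004], [-1.0, 0.001, 0.001]] shift tool [ 2.   1.2 -1.1] world [-1.1  1.2 -2. ] j6 -2.05
 turn to y= [1. 0. 0.] [ 1.575  0.    -0.002]
 turn to y= [0. 1. 0.] [ 0.004  0.001 -0.001]
 turn to y= [-1.  0.  0.] [-1.567  0.002  0.   ]
 turn to y= [ 0. -1.  0.] [-3.138e+00  1.000e-03  2.000e-03]
```

Call:
servo_tool(steps="1 0 0 0 0 0 20;1 0 0 0 0 0 20;1 0 0 0 0 0 20;0 0 0 0 0 0 20;0 0 0 0 0 0 20;0 0 0 0 0 0 20;0 0 0 0 0 0 20;0 0 0 0 0 0 20")

```text
t: 15.6
eef_pos: [606.4, -237.2, 20.5]
tcp_rot: [0.122, 1.569, 0.126]
ft_force: [-0.6, 0.6, 2.0]
opening: 0.352
```

Run:
```python
from h import *
go(605,-236,20.5)
```

```text
t 15.6 pos [ 606.4 -237.2   20.5] open 33.5 F [-0.6  0.6  2. ]
R cols [[0.002, -0.004, 1.0], [0.0, 1.0, 0.004], [-1.0, 0.0, 0.002]] shift tool [ 0.   1.2 -1.4] world [-1.4  1.2 -0. ] j6 -2.05
 turn to y= [1. 0. 0.] [ 1.575  0.002 -0.002]
 turn to y= [0. 1. 0.] [ 0.004  0.002 -0.   ]
 turn to y= [-1.  0.  0.] [-1.567  0.002  0.002]
 turn to y= [ 0. -1.  0.] [-3.138e+00  0.000e+00  3.000e-03]
```

Contact (Fz +2). Release and retreat.

Call:
servo_tool(steps="0 0 0 0 0 0 45;0 0 0 0 0 0 60;0 0 0 0 0 0 60;-15 0 0 0 0 0 60;-25 0 0 0 0 0 60;-30 0 0 0 0 0 80;-20 0 0 0 0 0 95;0 0 -20 0 0 0 95")

```text
t: 16.4
eef_pos: [587.4, -237.4, 117.3]
tcp_rot: [-0.149, 1.567, -0.144]
ft_force: [0.7, 0.8, -0.1]
opening: 0.827
```

Run:
```python
from h import *
go(469,-97.5,100)
```

```text
t 16.4 pos [ 587.4 -237.4  117.3] open 78.6 F [ 0.7  0.8 -0.1]
R cols [[0.004, -0.005, 1.0], [-0.001, 1.0, 0.005], [-1.0, -0.001, 0.004]] shift tool [  16.8  140.5 -117.9] world [-118.4  139.9  -17.3] j6 -2.07
 turn to y= [1. 0. 0.] [ 1.575  0.003 -0.003]
 turn to y= [0. 1. 0.] [0.005 0.004 0.001]
 turn to y= [-1.  0.  0.] [-1.566  0.003  0.003]
 turn to y= [ 0. -1.  0.] [-3.137e+00 -1.000e-03  6.000e-03]
```

Call:
servo_tool(steps="0 20 -20 0.005 0.004 0.001 95;0 35 -30 0 0 0 95;0 35 -30 0 0 0 95;5 25 -20 0 0 0 95;5 12 -10 0 0 0 95;5 5 -5 0 0 0 95;0 0 0 0 0 0 95;0 0 0 0 0 0 95")

```text
t: 17.2
eef_pos: [468.7, -102.9, 110.3]
tcp_rot: [-0.404, 1.559, -0.406]
ft_force: [0.2, 0.2, 1.0]
opening: 0.999
```

Run:
```python
from h import *
from cell import read_camera
go(469,-97.5,18)
p,d=read_camera("top"); s,sd=read_camera("side")
cv2.imwrite("pics/a4.png",np.hstack([cv2.resize(p[180:320,370:530],(400,350)),cv2.resize(s[230:370,270:430],(400,350))]))
```

```text
t 17.2 pos [ 468.7 -102.9  110.3] open 95.0 F [0.2 0.2 1. ]
R cols [[0.01, 0.002, 1.0], [-0.004, 1.0, -0.002], [-1.0, -0.004, 0.01]] shift tool [92.3  5.8 -0.6] world [  0.3   5.4 -92.3] j6 -1.92
 turn to y= [1. 0. 0.] [ 1.569  0.012 -0.005]
 turn to y= [0. 1. 0.] [-0.002  0.01   0.004]
 turn to y= [-1.  0.  0.] [-1.573  0.005  0.012]
 turn to y= [ 0. -1.  0.] [ 3.139  0.007 -0.016]
```

View pics/a4.png

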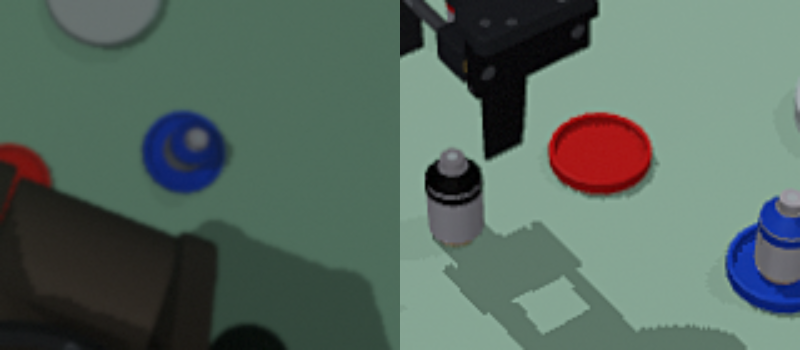

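Call:
servo_tool(steps="15 5 0 -0.002 0.01 0.004 95;20 0 0 0 0 0 95;20 0 0 0 0 0 95;18 0 0 0 0 0 95;10 0 0 0 0 0 95;4 0 0 0 0 0 95;0 0 0 0 0 0 95;0 0 0 0 0 0 95")

```text
t: 18.1
eef_pos: [470.8, -99.3, 15.5]
tcp_rot: [2.882, 1.568, 2.878]
ft_force: [0.4, -0.2, 1.0]
opening: 0.998
```

Run:
```python
from h import *
print(rays("top",[(449.2,235.6)],60))
go(469,-97.5,18)
```

```text
[[ 605.36297515 -237.15976341   60.        ]]
t 18.1 pos [470.8 -99.3  15.5] open 94.9 F [ 0.4 -0.2  1. ]
R cols [[-0.002, 0.003, 1.0], [0.001, 1.0, -0.003], [-1.0, 0.001, -0.002]] shift tool [-2.5  1.8 -1.8] world [-1.8  1.8  2.5] j6 -1.91
 turn to y= [1. 0. 0.] [ 1.568e+00 -2.000e-03  1.000e-03]
 turn to y= [0. 1. 0.] [-0.003 -0.002 -0.001]
 turn to y= [-1.  0.  0.] [-1.574e+00 -1.000e-03 -2.000e-03]
 turn to y= [ 0. -1.  0.] [ 3.138e+00 -1.000e-03  4.000e-03]
```

Call:
servo_tool(steps="-3 2 -2 0 0 0 95;0 0 0 0 0 0 20;0 0 0 0 0 0 20;0 0 0 0 0 0 20;0 0 0 0 0 0 20;0 0 0 0 0 0 20;0 0 0 0 0 0 20;0 0 0 0 0 0 20")

```text
t: 18.9
eef_pos: [469.7, -97.4, 21.0]
tcp_rot: [-0.44, 1.569, -0.443]
ft_force: [0.5, 0.4, -0.1]
opening: 0.471
```

Call:
servo_tool(steps="0 0 0 0 0 0 20;0 0 0 0 0 0 20;0 0 0 0 0 0 20;0 0 0 0 0 0 20;0 0 0 0 0 0 20;0 0 0 0 0 0 20;0 0 0 0 0 0 20;0 0 0 0 0 0 20")

```text
t: 19.7
eef_pos: [469.7, -97.4, 21.0]
tcp_rot: [-0.445, 1.569, -0.448]
ft_force: [-0.2, -0.5, 0.6]
opening: 0.347
```

Run:
```python
from h import *
go(438,-285.5,70)
```

```text
t 19.7 pos [469.7 -97.4  21. ] open 33.0 F [-0.2 -0.5  0.6]
R cols [[0.002, 0.003, 1.0], [-0.001, 1.0, -0.003], [-1.0, -0.001, 0.002]] shift tool [ -48.9 -188.2  -31. ] world [ -31.7 -188.1   49. ] j6 -1.91
 turn to y= [1. 0. 0.] [ 1.568e+00  2.000e-03 -1.000e-03]
 turn to y= [0. 1. 0.] [-0.003  0.002  0.001]
 turn to y= [-1.  0.  0.] [-1.574e+00  1.000e-03  2.000e-03]
 turn to y= [ 0. -1.  0.] [ 3.138e+00  1.000e-03 -2.000e-03]
```

Call:
servo_tool(steps="-15 0 0 0 0 0 20;-20 0 0 0 0 0 20;-14 -20 -4 0 0 0 20;0 -35 -6 0 0 0 20;0 -40 -7 0 0 0 20;0 -40 -7 0 0 0 20;0 -30 -5 0 0 0 20;0 -13 -2 0 0 0 20")

```text
t: 20.5
eef_pos: [436.6, -279.5, 71.2]
tcp_rot: [-2.725, 1.57, -2.723]
ft_force: [0.4, -0.5, -2.4]
opening: 0.352
```

Run:
```python
from h import *
go(438.7,-285.8,45)
```

```text
t 20.5 pos [ 436.6 -279.5   71.2] open 33.5 F [ 0.4 -0.5 -2.4]
R cols [[-0.001, -0.002, 1.0], [-0.0, 1.0, 0.002], [-1.0, -0.0, -0.001]] shift tool [26.2 -6.2  2.1] world [  2.1  -6.3 -26.2] j6 -2.27
 turn to y= [1. 0. 0.] [ 1.573e+00 -0.000e+00  1.000e-03]
 turn to y= [0. 1. 0.] [ 0.002 -0.001  0.   ]
 turn to y= [-1.  0.  0.] [-1.569e+00 -1.000e-03 -0.000e+00]
 turn to y= [ 0. -1.  0.] [-3.14e+00 -1.00e-03 -1.00e-03]
```

Call:
servo_tool(steps="8 0 2 0 0 0 20;10 0 0 0 0 0 20;10 0 0 0 0 0 20;8 0 0 0 0 0 20;4 0 0 0 0 0 20;2 0 0 0 0 0 20;0 0 0 0 0 0 20;0 0 0 0 0 0 20")

```text
t: 21.3
eef_pos: [438.8, -275.8, 25.1]
tcp_rot: [2.738, 1.568, 2.742]
ft_force: [-0.4, 0.4, -1.6]
opening: 0.355
```

Run:
```python
from h import *
go(438.7,-285.8,25)
```

```text
t 21.3 pos [ 438.8 -275.8   25.1] open 33.8 F [-0.4  0.4 -1.6]
R cols [[-0.003, -0.005, 1.0], [0.001, 1.0, 0.005], [-1.0, 0.001, -0.003]] shift tool [  0.1 -10.   -0.2] world [ -0.1 -10.   -0.1] j6 -2.26
 turn to y= [1. 0. 0.] [ 1.576e+00 -3.000e-03  1.000e-03]
 turn to y= [0. 1. 0.] [ 0.005 -0.003 -0.001]
 turn to y= [-1.  0.  0.] [-1.566e+00 -1.000e-03 -3.000e-03]
 turn to y= [ 0. -1.  0.] [-3.137e+00  2.000e-03 -5.000e-03]
```

Call:
servo_tool(steps="-2 -5 0 0.005 -0.003 -0.001 20;0 -5 0 0 0 0 20;0 0 0 0 0 0 20;1 0 0 0 0 0 20;0.5 0 0 0 0 0 20;0 0 0 0 0 0 20;0 0 0 0 0 0 20;0 0 0 0 0 0 20")

```text
t: 22.1
eef_pos: [439.0, -286.4, 25.5]
tcp_rot: [0.487, 1.57, 0.487]
ft_force: [-0.1, 0.0, -1.0]
opening: 0.35
```

Run:
```python
from h import *
go(438.7,-285.8,25)
```

```text
t 22.1 pos [ 439.  -286.4   25.5] open 33.3 F [-0.1  0.  -1. ]
R cols [[0.0, 0.0, 1.0], [0.0, 1.0, -0.0], [-1.0, 0.0, 0.0]] shift tool [ 0.5  0.6 -0.3] world [-0.3  0.6 -0.5] j6 -2.28
 turn to y= [1. 0. 0.] [ 1.57e+00  0.00e+00 -1.00e-03]
 turn to y= [0. 1. 0.] [-0.  0. -0.]
 turn to y= [-1.  0.  0.] [-1.571e+00  1.000e-03  0.000e+00]
 turn to y= [ 0. -1.  0.] [ 3.141e+00 -0.000e+00 -1.000e-03]
```

Call:
servo_tool(steps="0.5 0 0 0 0 0 20;0.5 0 0 0 0 0 20;0 0 0 0 0 0 20;0 0 0 0 0 0 20;0 0 0 0 0 0 20;0 0 0 0 0 0 20;0 0 0 0 0 0 20;0 0 0 0 0 0 20")

```text
t: 22.9
eef_pos: [439.1, -286.3, 25.0]
tcp_rot: [-0.095, 1.57, -0.095]
ft_force: [-0.1, -0.2, 0.5]
opening: 0.351
```

Run:
```python
from h import *
go(438.7,-285.8,25)
```

```text
t 22.9 pos [ 439.1 -286.3   25. ] open 33.4 F [-0.1 -0.2  0.5]
R cols [[0.001, 0.0, 1.0], [-0.0, 1.0, -0.0], [-1.0, -0.0, 0.001]] shift tool [ 0.   0.5 -0.4] world [-0.4  0.5 -0. ] j6 -2.28
 turn to y= [1. 0. 0.] [ 1.571e+00  1.000e-03 -1.000e-03]
 turn to y= [0. 1. 0.] [-0.     0.001  0.   ]
 turn to y= [-1.  0.  0.] [-1.571e+00  1.000e-03  1.000e-03]
 turn to y= [ 0. -1.  0.] [ 3.141e+00  0.000e+00 -1.000e-03]
```

Contact. Release, retreat.

Call:
servo_tool(steps="0 0 0 0 0 0 45;0 0 0 0 0 0 60;0 0 0 0 0 0 60;-15 0 0 0 0 0 60;-25 0 0 0 0 0 60;-30 0 0 0 0 0 80;-15 0 0 0 0 0 95;0 20 10 0 0 0 95")

```text
t: 23.7
eef_pos: [448.7, -267.3, 112.6]
tcp_rot: [1.534, 1.57, 1.532]
ft_force: [0.6, 0.6, -0.8]
opening: 0.827
```

Call:
servo_tool(steps="0 35 15 0 0 0 95;0 45 20 0 0 0 95;0 45 20 0 0 0 95;0 45 20 0 0 0 95;0 45 20 0 0 0 95;0 45 15 0 0 0 95;0 30 10 0 0 0 95;0 12 5 0 0 0 95")

```text
t: 24.5
eef_pos: [579.4, 44.0, 114.3]
tcp_rot: [-0.269, 1.566, -0.275]
ft_force: [-0.1, -0.6, -0.3]
opening: 0.995
```

Run:
```python
from h import *
from cell import read_camera
go(579.3,54.5,80)
p,d=read_camera("top"); s,sd=read_camera("side")
cv2.imwrite("pics/a5.png",np.hstack([cv2.resize(p[240:380,400:560],(400,350)),cv2.resize(s[200:480,250:570],(400,350))]))
```

```text
t 24.5 pos [579.4  44.  114.3] open 94.7 F [-0.1 -0.6 -0.3]
R cols [[0.005, 0.006, 1.0], [-0.001, 1.0, -0.006], [-1.0, -0.001, 0.005]] shift tool [34.3 10.6 -0.3] world [ -0.1  10.5 -34.3] j6 -1.6
 turn to y= [1. 0. 0.] [ 1.565  0.005 -0.003]
 turn to y= [0. 1. 0.] [-0.006  0.005  0.001]
 turn to y= [-1.  0.  0.] [-1.577  0.003  0.005]
 turn to y= [ 0. -1.  0.] [ 3.135e+00  2.000e-03 -7.000e-03]
```

View pics/a5.png

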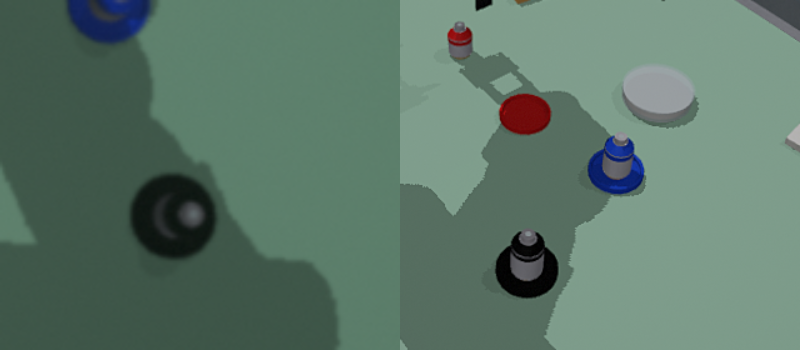

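Call:
servo_tool(steps="15 3 0 -0.006 0.005 0.001 95;20 0 0 0 0 0 95;10 0 0 0 0 0 95;5 0 0 0 0 0 95;0 0 0 0 0 0 95;0 0 0 0 0 0 95;0 0 0 0 0 0 95;0 0 0 0 0 0 95")

```text
t: 25.4
eef_pos: [578.1, 39.8, 61.0]
tcp_rot: [-2.796, 1.569, -2.801]
ft_force: [-0.1, -0.4, 0.2]
opening: 1.001
```

Run:
```python
from h import *
print(rays("top",[(476.8,325.6)],64))
go(579.3,54.5,11)
```

```text
[[ 438.20329506 -285.18894292   64.        ]]
t 25.4 pos [578.1  39.8  61. ] open 95.2 F [-0.1 -0.4  0.2]
R cols [[-0.002, 0.006, 1.0], [-0.001, 1.0, -0.006], [-1.0, -0.001, -0.002]] shift tool [49.9 14.8  1.2] world [  1.2  14.7 -50. ] j6 -1.61
 turn to y= [1. 0. 0.] [ 1.565e+00 -1.000e-03  2.000e-03]
 turn to y= [0. 1. 0.] [-0.006 -0.002  0.001]
 turn to y= [-1.  0.  0.] [-1.576e+00 -2.000e-03 -1.000e-03]
 turn to y= [ 0. -1.  0.] [3.136e+00 1.000e-03 3.000e-03]
```

Call:
servo_tool(steps="0 14 1 -0.006 0 0 95;12 0 0 0 0 0 95;15 0 0 0 0 0 95;12 0 0 0 0 0 95;6 0 0 0 0 0 95;2 0 0 0 0 0 95;0 0 0 0 0 0 95;0 0 0 0 0 0 95")

```text
t: 26.2
eef_pos: [579.6, 56.4, 11.1]
tcp_rot: [-2.051, 1.57, -2.048]
ft_force: [0.6, -0.7, 0.3]
opening: 1.0
```

Run:
```python
from h import *
go(579.3,54.5,11)
```

```text
t 26.2 pos [579.6  56.4  11.1] open 95.1 F [ 0.6 -0.7  0.3]
R cols [[-0.0, -0.003, 1.0], [-0.001, 1.0, 0.003], [-1.0, -0.001, -0.0]] shift tool [ 0.1 -1.9 -0.3] world [-0.3 -1.9 -0.1] j6 -1.59
 turn to y= [1. 0. 0.] [1.574e+00 0.000e+00 1.000e-03]
 turn to y= [0. 1. 0.] [ 0.003 -0.     0.001]
 turn to y= [-1.  0.  0.] [-1.568e+00 -1.000e-03  0.000e+00]
 turn to y= [ 0. -1.  0.] [-3.139e+00 -1.000e-03 -1.000e-03]
```

Call:
servo_tool(steps="0 -2 0 0 0 0 95;0 0 0 0 0 0 20;0 0 0 0 0 0 20;0 0 0 0 0 0 20;0 0 0 0 0 0 20;0 0 0 0 0 0 20;0 0 0 0 0 0 20;0 0 0 0 0 0 20")

```text
t: 27.0
eef_pos: [580.3, 54.0, 12.6]
tcp_rot: [-0.353, 1.568, -0.351]
ft_force: [-0.1, -0.7, 0.2]
opening: 0.465
```

Call:
servo_tool(steps="0 0 0 0 0 0 20;0 0 0 0 0 0 20;0 0 0 0 0 0 20;0 0 0 0 0 0 20;0 0 0 0 0 0 20;0 0 0 0 0 0 20;0 0 0 0 0 0 20;0 0 0 0 0 0 20")

```text
t: 27.8
eef_pos: [580.3, 54.0, 12.6]
tcp_rot: [-0.348, 1.568, -0.345]
ft_force: [0.1, 0.5, -0.1]
opening: 0.353
```

Run:
```python
from h import *
go(575.8,-98.8,60)
```

```text
t 27.8 pos [580.3  54.   12.6] open 33.6 F [ 0.1  0.5 -0.1]
R cols [[0.002, -0.003, 1.0], [-0.001, 1.0, 0.003], [-1.0, -0.001, 0.002]] shift tool [ -47.3 -152.8   -4.9] world [  -4.5 -152.8   47.4] j6 -1.59
 turn to y= [1. 0. 0.] [ 1.574e+00  2.000e-03 -1.000e-03]
 turn to y= [0. 1. 0.] [0.003 0.002 0.001]
 turn to y= [-1.  0.  0.] [-1.568e+00  1.000e-03  2.000e-03]
 turn to y= [ 0. -1.  0.] [-3.139e+00 -1.000e-03  3.000e-03]
```

Call:
servo_tool(steps="-15 0 0 0.003 0.002 0.001 20;-20 0 0 0 0 0 20;-12 -20 -1 0 0 0 20;0 -30 -1 0 0 0 20;0 -35 -1 0 0 0 20;0 -30 -1 0 0 0 20;0 -20 0 0 0 0 20;0 -8 0 0 0 0 20")

```text
t: 28.6
eef_pos: [575.5, -92.4, 60.7]
tcp_rot: [3.088, 1.569, 3.091]
ft_force: [-0.1, 0.3, -1.0]
opening: 0.353
```

Call:
servo_tool(steps="0 0 0 0 0 0 20;0 0 0 0 0 0 20;0 0 0 0 0 0 20;0 0 0 0 0 0 20;0 0 0 0 0 0 20;0 0 0 0 0 0 20;0 0 0 0 0 0 20;0 0 0 0 0 0 20")

```text
t: 29.4
eef_pos: [575.4, -89.0, 60.3]
tcp_rot: [2.862, 1.568, 2.867]
ft_force: [-0.8, 0.1, -1.3]
opening: 0.348
```

Run:
```python
from h import *
go(576.3,-98.8,16.6)
```

```text
t 29.4 pos [575.4 -89.   60.3] open 33.1 F [-0.8  0.1 -1.3]
R cols [[-0.003, -0.006, 1.0], [0.001, 1.0, 0.006], [-1.0, 0.001, -0.003]] shift tool [43.7 -9.9  1. ] world [  0.9  -9.8 -43.7] j6 -1.84
 turn to y= [1. 0. 0.] [ 1.576e+00 -3.000e-03  1.000e-03]
 turn to y= [0. 1. 0.] [ 0.006 -0.003 -0.001]
 turn to y= [-1.  0.  0.] [-1.565e+00 -1.000e-03 -3.000e-03]
 turn to y= [ 0. -1.  0.] [-3.136e+00  1.000e-03 -4.000e-03]
```

Call:
servo_tool(steps="0 -5 1 0.006 -0.003 0 20;0 -5 0 0 0 0 20;10 0 0 0 0 0 20;12 0 0 0 0 0 20;9 0 0 0 0 0 20;5 0 0 0 0 0 20;2 0 0 0 0 0 20;0 0 0 0 0 0 20")

```text
t: 30.2
eef_pos: [575.9, -100.0, 17.7]
tcp_rot: [2.332, 1.569, 2.33]
ft_force: [0.5, -0.2, -0.2]
opening: 0.353
```

Run:
```python
from h import *
go(576.3,-98.8,16.6)
```

```text
t 30.2 pos [ 575.9 -100.    17.7] open 33.5 F [ 0.5 -0.2 -0.2]
R cols [[-0.001, 0.001, 1.0], [0.001, 1.0, -0.001], [-1.0, 0.001, -0.001]] shift tool [1.1 1.2 0.4] world [ 0.4  1.2 -1.1] j6 -1.86
 turn to y= [1. 0. 0.] [ 1.569 -0.002 -0.   ]
 turn to y= [0. 1. 0.] [-0.001 -0.001 -0.001]
 turn to y= [-1.  0.  0.] [-1.572  0.    -0.002]
 turn to y= [ 0. -1.  0.] [ 3.14e+00 -2.00e-03  2.00e-03]
```

Call:
servo_tool(steps="0.5 0 0 0 0 0 20;0.5 0 0 0 0 0 20;0 0 0 0 0 0 20;0 0 0 0 0 0 20;0 0 0 0 0 0 20;0 0 0 0 0 0 20;0 0 0 0 0 0 20;0 0 0 0 0 0 20")

```text
t: 31.0
eef_pos: [576.6, -100.0, 17.8]
tcp_rot: [0.63, 1.57, 0.629]
ft_force: [0.7, -0.1, -0.4]
opening: 0.351
```

Run:
```python
from h import *
go(576.3,-98.8,16.6)
```

```text
t 31.0 pos [ 576.6 -100.    17.8] open 33.4 F [ 0.7 -0.1 -0.4]
R cols [[0.001, 0.001, 1.0], [0.001, 1.0, -0.001], [-1.0, 0.001, 0.001]] shift tool [ 1.2  1.2 -0.3] world [-0.3  1.2 -1.2] j6 -1.86
 turn to y= [1. 0. 0.] [ 1.57e+00  0.00e+00 -1.00e-03]
 turn to y= [0. 1. 0.] [-0.001  0.001 -0.001]
 turn to y= [-1.  0.  0.] [-1.572e+00  1.000e-03  0.000e+00]
 turn to y= [ 0. -1.  0.] [ 3.141e+00 -1.000e-03 -1.000e-03]
```

Call:
servo_tool(steps="0.7 0 0 0 0 0 20;0.7 0 0 0 0 0 20;0.3 0 0 0 0 0 20;0 0 0 0 0 0 20;0 0 0 0 0 0 20;0 0 0 0 0 0 20;0 0 0 0 0 0 20;0 0 0 0 0 0 20")

```text
t: 31.8
eef_pos: [576.7, -100.0, 16.6]
tcp_rot: [0.372, 1.569, 0.371]
ft_force: [-0.5, -0.6, 1.2]
opening: 0.349
```

Run:
```python
from h import *
go(576.3,-98.8,16.6)
```

```text
t 31.8 pos [ 576.7 -100.    16.6] open 33.2 F [-0.5 -0.6  1.2]
R cols [[0.001, 0.001, 1.0], [0.001, 1.0, -0.001], [-1.0, 0.001, 0.001]] shift tool [ 0.   1.2 -0.4] world [-0.4  1.2 -0. ] j6 -1.86
 turn to y= [1. 0. 0.] [ 1.57e+00  1.00e-03 -1.00e-03]
 turn to y= [0. 1. 0.] [-0.001  0.001 -0.001]
 turn to y= [-1.  0.  0.] [-1.572e+00  1.000e-03  1.000e-03]
 turn to y= [ 0. -1.  0.] [ 3.141e+00 -1.000e-03 -2.000e-03]
```

Contact. Release, rise, and move aside for a view.

Call:
servo_tool(steps="0 0 0 0 0 0 45;0 0 0 0 0 0 60;0 0 0 0 0 0 60;-15 0 0 0 0 0 60;-30 0 0 0 0 0 60;-40 0 0 0 0 0 60;-40 0 0 0 0 0 60;-20 20 -10 0 0 0 60")

```text
t: 32.6
eef_pos: [566.1, -81.0, 167.5]
tcp_rot: [2.601, 1.568, 2.598]
ft_force: [0.6, -0.1, -0.0]
opening: 0.629
```

Call:
servo_tool(steps="-10 40 -20 0 0 0 60;-10 40 -20 0 0 0 60;0 40 -20 0 0 0 60;0 40 -20 0 0 0 60;0 40 -10 0 0 0 60;0 20 0 0 0 0 60;0 0 0 0 0 0 60;0 0 0 0 0 0 60")

```text
t: 33.4
eef_pos: [472.5, 147.3, 201.4]
tcp_rot: [0.1, 1.557, 0.097]
ft_force: [0.8, -0.8, -0.0]
opening: 0.63
```

Run:
```python
from h import *
from cell import read_camera
go(500,50,200)
p,d=read_camera("top"); s,sd=read_camera("side")
cv2.imwrite("pics/top9.png",p);cv2.imwrite("pics/side9.png",s)
```

```text
t 33.4 pos [472.5 147.3 201.4] open 59.9 F [ 0.8 -0.8 -0. ]
R cols [[0.014, 0.003, 1.0], [0.001, 1.0, -0.003], [-1.0, 0.001, 0.014]] shift tool [  1.6 -97.2  27.7] world [ 27.5 -97.3  -1.4] j6 -1.4
 turn to y= [1. 0. 0.] [ 1.568  0.01  -0.012]
 turn to y= [0. 1. 0.] [-0.003  0.014 -0.001]
 turn to y= [-1.  0.  0.] [-1.574  0.012  0.01 ]
 turn to y= [ 0. -1.  0.] [ 3.139e+00 -2.000e-03 -2.200e-02]
```

View pics/top9.png

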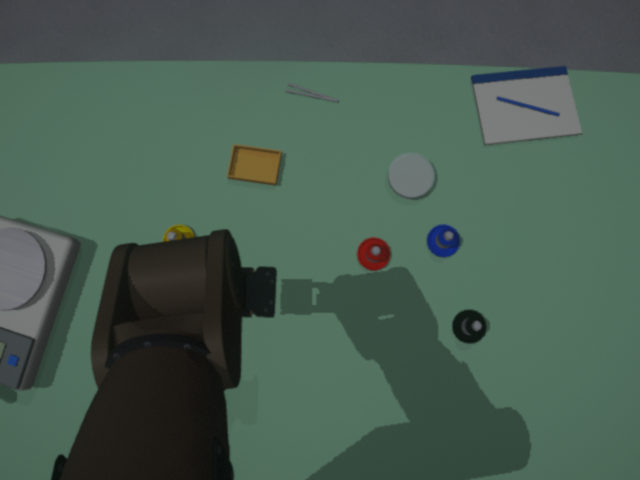

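View pics/side9.png

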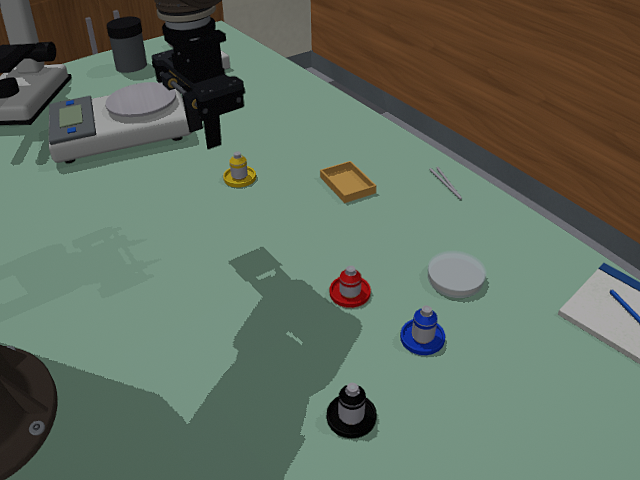

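The pictures show all four lenses upright in their cups: in the side view yellow is at (239,167), red (350,285), blue (425,325) and black (352,403). The dish at (411,176) and the boat at (255,166) in the top view haven't moved.

Run:
```python
from h import *
from cell import order
print('red',rays("top",[(375.7,250.8)],52))
print(order.job_done())
```

```text
red [[574.4262296  -99.30872397  52.        ]]
the job is handed in; nothing more can be done
None
```

All four lenses are standing upright in the cups of their own colour, released, and the job was handed in at about 33.5 s of the 99 s allowed. The hand-in gave no verdict, so the results below come from my own last checks.

**Placement:** measured from the top camera, each lens nose was about 1 to 2 mm from its cup's centre; the limit is 14 mm. For blue, black and red, the wrist force showed the lens touching the cup floor before I let go. I did not make that check for yellow before opening the fingers. It was lowered to about the same floor height, and the later pictures show it standing in its cup.

**Bystanders:** the glass dish and the weighing boat appear at the same pixel positions as at the start. The arm is clear of everything.

**What disagreed or went wrong:**
- **Cameras:** the two cameras differed by about 4 mm in y. I followed the top camera because the first grasp agreed with it.
- **Yellow grasp:** the first grip on the yellow lens was about 8 mm too high, so I opened and gripped it again while it was still on the bench.

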